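# Roll the cane billet into the press's loading pocket with the hand board

## Robot

A 6-joint arm with a two-finger parallel gripper is mounted at the origin on the work surface. World frame = base frame: x ahead of the robot, y to its left, z up, the work surface at z = 0. Lengths are in mm, angles in rad, forces in N, time in s.
With the tool pointing down it reaches from about 200 to 875 mm from the base axis. Payload 3.4 kg.
Tool frame: the origin (TCP) lies at the very end of the fingers, on their centre line; the grasp point (between the pads) lies 19 mm behind it; z points along the fingers, y is the direction in which the jaws open and shut (so a half turn about z gives the same grasp; the last joint's range is limited). The gripper opens to 94 mm and grips with 3 to 60 N. Pads are 16 mm wide; open, the fingers measure 119 mm over their backs; the gripper's body (75 mm by 177 mm) begins 78 mm behind the grasp point.
Start: joints at [-1.323, 0.276, 1.505, -0, 1.361, -0.121], TCP at [207.287, -536.374, 205.493] pointing down, gripper open.
Joint ranges: [-2.89, 2.89], [-0.75, 2.08], [0.22, 2.7], [-1.18, 4.32], [0.11, 2.71], [-2.7, 2.7]. Speed limits (rad/s): [2.57, 2.57, 3.14, 3.14, 3.14, 3.14].

## Interface

Orientations are given as a 3x3 rotation matrix whose columns are the frame's x, y, z axes.
In Python, from cell import telemetry, eyes, arm gives the robot as it stands. The module is installed in compiled form; this text tells all that it offers.
- The arm moves only by the tool drive_tool, never from a script. Its argument "deltas" is a list of rows, each a list of 5 numbers: the shift along the tool's x, y, z in mm, then the turn about the tool's z in rad, then the finger opening in mm, from 0 to 94. In form: [[x, y, z, yaw, hand], ...]. A call has exactly 5 rows; each row shifts and turns the commanded pose from where the row before left it, along the tool's axes as they then stand; what a row does not reach is not made up. A row lasts 1/8 s, in which the tool goes at most 62.5 mm and 10.7 degrees, less where a joint would pass 70% of its speed; a pose out of reach is approached as far as the arm can. A call with a gripper value outside its range is refused whole. The fingers move at their own pace and stop on an object; "force" is the grip in N (left out, the last holds). Time passes only in rows, so rows that do not move let the fingers close, or fill a call up. It gives the time, the measured TCP pose, the force and the opening at its end, in the units of the state.
- telemetry.sense(): the state, without advancing time (a new reading comes with each control period).
- eyes.capture(name): name is "side" or "top" or "wrist"; returns (picture, depth): 384x512x3 uint8, blue, green, red; 384x512 float32, mm along the optical axis (not along the pixel's ray), 0 where there is no reading.
- eyes.camera_model(name): a dict with "fx", "fy", "cx", "cy" (pixels), "extrinsics" (4x4, takes a point from world to camera coordinates); the wrist camera has in their place "T_tool_cam" (4x4, takes a point from camera to tool coordinates, whose origin is the TCP and whose axes are the flange's). Camera axes: x right, y down, z forward; pixel columns grow to the right and rows downward; lengths in mm; the calibration is good to about 2 mm. A picture is of the moment at which its call begins: read the wrist's pose just before it. camera_model takes no time and is no camera call.
- arm.sign_off(): hands the job in, once; it reports no verdict.
The state is a dict: "clock": time; "joints": joint angles; "joint_velocities": joint speeds; "joint_efforts": joint torques, N m; "tcp_pos": TCP position; "ee_rot": TCP orientation; "force": force on the tool from outside, world axes, zero at the start; "torque": the same for the moment, N m; "opening": opening from 0.0 (shut) to 1.0 (fully open).
Only numpy, scipy, OpenCV 4.12 (cv2) and the standard library are available. Lean on these libraries where they do the work, as an engineer would, in place of code of your own. Each camera call takes 0.05 s, during which the arm holds its last target. There are 200 camera calls.

## Task

Pick up the white hand board by its wooden handle, lay it flat on top of the piece of sugar cane lying in the feed tray, and roll the cane under the board along the tray, over the orange hump and into the pocket against the green stop. Keep a light, steady hand pressure on the cane so that it is not bruised (never more than about 2 kg of push), and let nothing but the board touch it. Then put the board back down flat on the middle of its blue mat, and leave everything else on the counter as it is.

Things in the scene. Friction and masses are not known exactly. Their poses are not given: they have to be found in the camera images.
- tray: Fixed aluminium feed tray, 156 mm wide (its x). The lane runs along its +y axis, from a low back wall (y = -109 mm, top 18 mm above the counter) to a green stop. Floor top 8 mm above the counter, side rails at x = +-74 mm, tops 22 mm. Origin on the counter, between the rails; z up.
- hump_foot (a point): Point on the tray floor midway under the crest of an orange hump across the lane (tray y = 12.5 mm). A gentle ramp (8, then 14 degrees) starts 30 to 52 mm before this point, the crest is 7 mm long, then comes a steep drop. The crest's height over the floor differs from run to run, 3 to 10 mm, and is not measured: it must be felt. Axes as the tray's.
- pocket (a point): Centre of the cane when it is home in the pocket between hump and stop, touching the green stop: tray x = 0, y = 35 mm, 28 mm above the counter. The stop's face is 20 mm further along +y, its top 30 mm above the counter. Axes as the tray's.
- cane: Green-yellow sugar cane piece: rigid cylinder, 40 mm diameter, 126 mm long, 0.15 to 0.3 kg, lying across the lane between back wall and hump, free to roll. Origin at its centre; its x axis is its long axis, y and z turn as it rolls. Under a flat board it moves half as far as the board. Only the board may touch it; more than 20 N bruises it. It is stiff: 1 mm too low is too hard.
- mat: Thin blue plastic mat fixed on the counter, 150 mm (its x) by 220 mm (its y), 4 mm thick. Origin at the centre of its underside.
- board_handle (a point): Centre of the handle of the hand board (0.24 kg, starts on the mat): white plate 100 (x) by 180 (y) by 12 mm, on its middle a wooden bar 80 mm long (x), 24 mm thick (y), 36 mm high. The point is 30 mm above the board's flat underside, 18 mm below the bar's top. Grip firmly from above, fingers closing along the board's y, which is laid along the tray's y for rolling. Axes: the board's.
- board_under (a point): Centre of the flat underside of the hand board. Axes: the board's (z up).
Mind the look-alikes: they are no part of the job. Of the things that look like the cane, the smaller one is meant. What is shaped like the part that bears board_handle but turquoise is not meant.

How it is judged:
By the outcome, as a careful person would: the job done as asked, in the order asked, and still so for the second after the job is handed in, with the robot touching nothing.
It also fails if it takes over 67 s, if anything falls off the work surface, if the arm or the gripper's body presses on something with over 40 N, if the wrist force passes 120 N, or if a joint passes its speed limit or range.

## Working session

There is one attempt and no reset: what is moved stays moved. The work goes in short steps, Python scripts to look and compute and a tool call to move; the robot and the scene stay as the last step left them, time stands still between calls to the robot, and variables do not carry over. Pictures are saved under pics/ and viewed, about 8 in all and at most 12, crops included, and the job is handed in when it is done.

Besides the shell and the picture viewer there is one more tool, called after ">>>" by a JSON object that holds its "api" and its "payload". drive_tool: Moves the arm, as the interface text tells. Its arguments: {"type":"object","properties":{"deltas":{"type":"array"},"force":{"type":"number"}},"required":["deltas"]}

```bash
mkdir -p pics
python3 - <<'E'
from cell import telemetry, eyes, arm
import cv2,numpy as np
s=telemetry.sense();print(s)
for n in("top","side"):
    p,d=eyes.capture(n);cv2.imwrite(f"pics/{n}0.png",p);np.savez(f"{n}0.npz",p=p,d=d);print(n,eyes.camera_model(n))
print(eyes.camera_model("wrist"))
a=np.hstack([cv2.imread("pics/top0.png"),cv2.imread("pics/side0.png")]);
E
```

```text
{'clock': 0.0, 'joints': array([-1.32299717e+00,  2.76600313e-01,  1.50609121e+00, -3.15562806e-05,
        1.36071780e+00, -1.20993258e-01]), 'joint_velocities': array([1.75462475e-03, 4.00747442e-04, 1.31422282e-05, 7.04710310e-04,
       2.44852746e-03, 1.09332239e-03]), 'joint_efforts': array([ 2.28979543e-04, -4.04578257e+01, -2.37227476e+01,  7.01941783e-02,
        3.45753785e-02, -1.29194718e-04]), 'tcp_pos': array([ 207.12991412, -535.79559086,  204.61843454]), 'ee_rot': array([[ 9.32761008e-01,  3.60495042e-01, -4.75495689e-04],
       [ 3.60495306e-01, -9.32759379e-01,  1.75360752e-03],
       [ 1.88643754e-04, -1.80711069e-03, -9.99998349e-01]]), 'force': array([-1.31904253, -0.12164115,  0.21898885]), 'torque': array([-0.01161661, -0.05818583, -0.08001182]), 'opening': 1.0011749110295816}
top {'fx': 423.0265123312206, 'fy': 423.0265123312206, 'cx': 262.85157545680715, 'cy': 199.33669571970415, 'extrinsics': array([[ 8.83715882e-03, -9.99947786e-01, -5.13120011e-03,
        -2.37921106e+01],
       [-9.96264326e-01, -8.36355487e-03, -8.59502422e-02,
         4.71338116e+0
[... 397 characters left out ...]
7436e-01,  5.06014656e-01, -8.33140531e-01,
         1.65627343e+02],
       [ 3.13891685e-01, -7.71865485e-01, -5.52897534e-01,
         6.78540353e+02],
       [ 0.00000000e+00,  0.00000000e+00,  0.00000000e+00,
         1.00000000e+00]])}
{'fx': 269.8925121605845, 'fy': 269.8925121605845, 'cx': 253.04731084054092, 'cy': 198.67351719504214, 'T_tool_cam': array([[ 1.40194989e-04, -9.57518226e-01, -2.88372721e-01,
         8.32912430e+01],
       [ 9.99999986e-01,  1.59942096e-04, -4.49157754e-05,
         3.00239063e-01],
       [ 8.91306110e-05, -2.88372711e-01,  9.57518236e-01,
        -1.79610280e+02],
       [ 0.00000000e+00,  0.00000000e+00,  0.00000000e+00,
         1.00000000e+00]])}
```

View pics/top0.png

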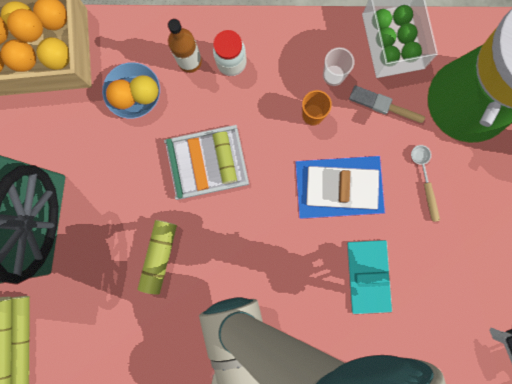

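View pics/side0.png

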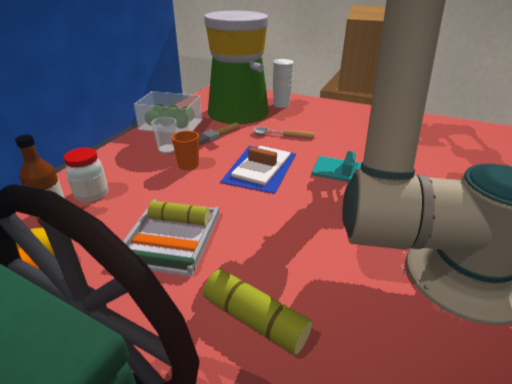

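Top view: the tray is at (207,162), with the green stop at col 172, the orange hump at (198,165) and the smaller cane at (225,157). The white board with its wooden bar is at (343,188) on the blue mat. Look-alikes are the larger cane at (157,257), the cane bundle at (15,340) and the turquoise board at (370,276). The cane in the tray is the smaller one and the white board has the wooden handle, so those two are meant.

```bash
cat > h.py <<'E'
import cv2,numpy as np
from cell import telemetry,eyes
def cam(n,s=None):
    m=eyes.camera_model(n);K=np.array([[m['fx'],0,m['cx']],[0,m['fy'],m['cy']],[0,0,1]])
    if n!='wrist': return K,np.linalg.inv(m['extrinsics'])
    T=np.eye(4);T[:3,:3]=s['ee_rot'];T[:3,3]=s['tcp_pos'];return K,T@m['T_tool_cam']
def toplane(px,K,T,z):
    px=np.atleast_2d(px).astype(float);r=np.c_[px,np.ones(len(px))]@np.linalg.inv(K).T@T[:3,:3].T
    o=T[:3,3];return o+r*((z-o[2])/r[:,2])[:,None]
def blob(mask,roi=None):
    m=mask.astype(np.uint8)
    if roi: 
        q=np.zeros_like(m);x0,y0,x1,y1=roi;q[y0:y1,x0:x1]=m[y0:y1,x0:x1];m=q
    m=cv2.morphologyEx(m,cv2.MORPH_CLOSE,np.ones((3,3)))
    c=max(cv2.findContours(m,0,cv2.CHAIN_APPROX_NONE)[0],key=cv2.contourArea);return c[:,0]
def rect(mask,roi,K,T,z):
    P=toplane(blob(mask,roi),K,T,z)[:,:2].astype(np.float32)
    (c,wh,a)=cv2.minAreaRect(P)
    if wh[0]<wh[1]: wh=wh[::-1];a+=90
    return np.round(c,1),np.round(wh,1),round((a+90)%180-90,1)   # angle of long axis, deg
E
python3 - <<'E'
from h import *
d=np.load('top0.npz');p=d['p'];hsv=cv2.cvtColor(p,cv2.COLOR_BGR2HSV);H,S,V=cv2.split(hsv)
K,T=cam('top')
L=lambda name,m,roi,z:print(name,*rect(m,roi,K,T,z))
L('mat',(H>100)&(H<125)&(S>150),(285,145,400,225),4)
L('plate',(S<60)&(V>170)|((H<20)&(S>110)&(V<190)),(300,160,386,215),16)
L('bar',(H<20)&(S>110)&(V<190),(330,165,360,208),52)
L('cane',(H>22)&(H<40)&(S>120),(205,125,245,190),28)
L('hump',(H>5)&(H<20)&(S>170),(180,130,212,200),13)
L('stop',(H>55)&(H<90)&(S>60),(160,130,190,205),30)
L('tray',((H>5)&(H<90)&(S>60))|(S<50),(160,120,255,205),20)
for n,x,y in(('bar',345,187),('plate',325,187),('plate2',368,187),('cane',225,157),('hump',198,165),('table',280,240)):print(n,p[y,x],hsv[y,x],d['d'][y,x])
cv2.imwrite('pics/crop1.png',cv2.resize(p[115:325,130:400],None,fx=2.8,fy=2.8,interpolation=cv2.INTER_CUBIC))
E
```

```text
mat [ 507.9 -216.9] [215.2 145.4] -85.9
plate [ 504.8 -223. ] [180.8 100.7] 87.5
bar [ 503.5 -220.3] [75.5 23.7] -3.0
cane [580.1  79.6] [126.   34.8] 12.5
hump [563.9 149.5] [133.6  26.1] 12.0
stop [549.1 204.8] [153.   14.1] 12.3
tray [567.6 126.7] [191.  160.4] -77.5
bar [ 84 131 179] [ 15 135 179] 1040.9999
plate [187 190 192] [ 18   7 192] 1077.8647
plate2 [235 239 240] [ 24   5 240] 1077.6268
cane [101 197 189] [ 33 124 197] 1052.5875
hump [ 54 142 225] [ 15 194 225] 1088.7311
table [131 137 214] [  2  99 214] 1086.6987
```

View pics/crop1.png

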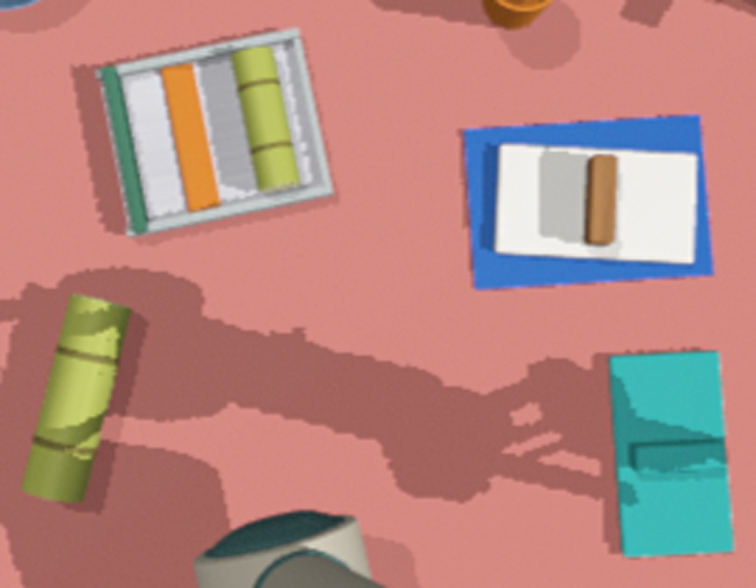

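The crop confirms the smaller cane in the tray and the white board with the brown bar. I'll move over towards the board.

>>> {"api": "drive_tool", "payload": {"deltas": [[54, -26, 0, 0, 94], [54, -26, 0, 0, 94], [54, -26, 0, 0, 94], [54, -26, 0, 0, 94], [54, -26, 0, 0, 94]]}}

```text
clock: 0.72
tcp_pos: [413.2, -316.1, 205.2]
ee_rot: [[0.933, 0.36, -0.0], [0.36, -0.933, 0.0], [-0.0, -0.0, -1.0]]
force: [0.6, -0.4, -0.1]
opening: 0.999
```

>>> {"api": "drive_tool", "payload": {"deltas": [[50, -24, 0, 0, 94], [50, -24, 0, 0, 94], [20, -10, 0, 0.14, 94], [0, 0, 0, 0.14, 94], [0, 0, 0, 0.135, 94]]}}

```text
clock: 1.35
tcp_pos: [503.3, -219.7, 204.9]
ee_rot: [[0.999, -0.049, -0.001], [-0.049, -0.999, 0.0], [-0.001, -0.0, -1.0]]
force: [0.0, -0.4, 0.1]
opening: 0.999
```

Run:
```python
from h import *
s=telemetry.sense();p,d=eyes.capture('wrist');cv2.imwrite('pics/w1.png',p);print(s['tcp_pos'],s['ee_rot'][:,0],s['force'],s['clock'])
H,S,V=cv2.split(cv2.cvtColor(p,cv2.COLOR_BGR2HSV));K,T=cam('wrist',s);R=(0,0,512,384)
print('mat',rect((H>100)&(H<125)&(S>150)|(S<60)&(V>170)|((H<20)&(S>110)&(V<190)),R,K,T,4))
print('plate',rect((S<60)&(V>170),R,K,T,16));print('bar',rect((H>6)&(H<20)&(S>115)&(V<200),R,K,T,52))
```

```text
[ 503.32117918 -219.66156055  204.88025389] [ 0.99878158 -0.04933681 -0.00111187] [ 0.00531596 -0.417013    0.05252321] 1.35
mat (array([ 506.3, -192. ]), array([819.2, 526.6]), -82.5)
plate (array([ 504.2, -222.8]), array([178. ,  97.4]), 87.6)
bar (array([ 183.3, -391.1]), array([444.2,  35.4]), 87.2)
```

View pics/w1.png

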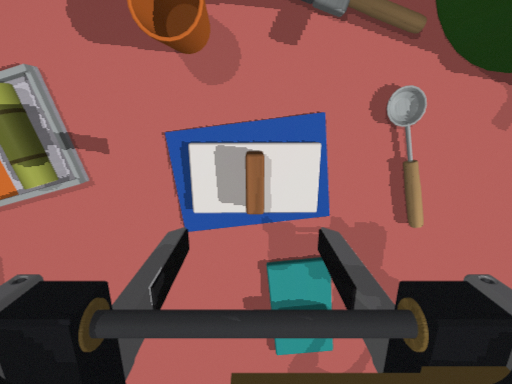

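The wrist view shows the plate at (255,178) and the bar at (255,183), agreeing with the top camera within 1 mm. Next is a close look at the tray.

>>> {"api": "drive_tool", "payload": {"deltas": [[9, -60, 0, -0.053, 94], [9, -60, 0, -0.053, 94], [9, -60, 0, -0.053, 94], [9, -60, 0, -0.053, 94], [9, -60, 0, -0.053, 94]]}}

```text
clock: 2.02
tcp_pos: [530.1, 82.7, 205.2]
ee_rot: [[0.975, 0.22, -0.0], [0.22, -0.975, -0.0], [-0.0, 0.0, -1.0]]
force: [0.7, 0.3, 0.3]
opening: 1.002
```

Run:
```python
from h import *
p1=cv2.imread('pics/w1.png')
s=telemetry.sense();v=s['joint_velocities'];p,d=eyes.capture('wrist');s=telemetry.sense();p,d=eyes.capture('wrist')
cv2.imwrite('pics/w2.png',p);np.savez('w2.npz',p=p,d=d,**{k:s[k] for k in('tcp_pos','ee_rot')});print(s['tcp_pos'],s['ee_rot'][:,0],np.abs(v).max(),s['clock'])
H,S,V=cv2.split(cv2.cvtColor(p,cv2.COLOR_BGR2HSV));K,T=cam('wrist',s);R=(60,20,450,260)
for n,m,z in(('cane',(H>22)&(H<40)&(S>120),28),('hump',(H>5)&(H<20)&(S>170),13),('stop',(H>55)&(H<90)&(S>60),30)):
  try:print(n,rect(m,R,K,T,z))
  except Exception as e:print(n,e)
```

```text
[528.94815444  90.67114474 205.22811334] [9.74104325e-01 2.26097139e-01 9.21268440e-04] 0.9157790568916485 2.075
cane (array([573.9,  78.8]), array([130.9,  37.9]), 13.0)
hump (array([561.6, 149.9]), array([137. ,  29.4]), 12.5)
stop (array([550. , 204.7]), array([152.5,  17.7]), 12.7)
```

View pics/w2.png

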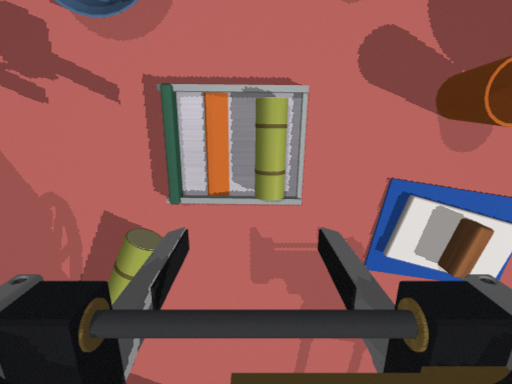

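Run:
```python
from h import *
th=np.radians(12.5);X=np.array([np.cos(th),np.sin(th)]);Y=np.array([-X[1],X[0]])
for n in('top','wrist'):
    if n=='wrist':
        q=np.load('w2.npz');s={'tcp_pos':q['tcp_pos'],'ee_rot':q['ee_rot']}
    else:q=np.load('top0.npz');s=None
    p,d=q['p'],q['d'];K,T=cam(n,s);v,u=np.mgrid[:384,:512]
    W=(np.c_[((u-K[0,2])/K[0,0]*d).ravel(),((v-K[1,2])/K[1,1]*d).ravel(),d.ravel(),np.ones(d.size)]@T.T)[:,:3]
    x=(W[:,:2]-[565,128])@X;y=(W[:,:2]-[565,128])@Y;z=W[:,2];c=p.reshape(-1,3)
    H,S,V=[a.ravel() for a in cv2.split(cv2.cvtColor(p,cv2.COLOR_BGR2HSV))]
    print(n,'table z',np.median(z[(abs(x)<110)&(abs(x)>85)&(abs(y)<90)&(d.ravel()>0)]))
    for y0 in range(-96,90,4):
        k=(abs(x)<45)&(y>=y0)&(y<y0+4)&(d.ravel()>0)
        if k.sum()>3:print(y0+2,k.sum(),round(np.median(z[k]),1),round(z[k].std(),1),np.median(c[k],0))
    m=(d.ravel()>0)&(z>15)&(z<30)&(abs(y)<70)
    for nm,a in(('x',x),('y',y)):pass
    for ya in(-60,-20,20,60):
        k=m&(abs(y-ya)<12)&((H>90)|(S<60));print('rails near y',ya,np.median(x[k&(x>50)]),np.median(x[k&(x<-50)]))
```

```text
top table z -0.9704122159412236
-94 58 17.0 7.1 [199. 199. 195.]
-90 51 15.4 4.4 [188. 187. 184.]
-86 53 7.2 2.2 [174. 169. 170.]
-82 53 7.3 2.0 [175. 171. 171.]
-78 53 6.6 1.8 [212. 207. 207.]
-74 55 7.5 2.3 [201. 195. 196.]
-70 68 9.1 12.1 [144.5 180.  175. ]
-66 60 38.5 2.6 [ 91.  187.5 179. ]
-62 57 42.7 2.4 [ 97. 196. 188.]
-58 59 45.2 1.8 [ 99. 198. 190.]
-54 59 46.5 1.9 [100. 197. 189.]
-50 57 47.1 1.9 [100. 193. 185.]
-46 56 46.9 1.9 [ 88.  179.5 171.5]
-42 54 44.8 2.2 [ 77.  162.  154.5]
-38 53 43.6 2.1 [ 65. 142. 135.]
-34 52 39.3 2.1 [ 70. 134. 127.]
-30 24 35.2 3.3 [136.  147.5 146. ]
-26 53 7.6 2.1 [174. 168. 169.]
-22 55 6.8 2.0 [174. 169. 170.]
-18 50 7.6 1.8 [173. 169. 169.]
-14 56 7.0 2.2 [173. 169. 169.]
-10 53 7.1 1.6 [173. 169. 169.]
-6 51 7.5 2.0 [173. 168. 169.]
-2 52 6.8 2.0 [172.5 168.  168. ]
2 55 6.7 1.9 [193. 189. 190.]
6 54 6.8 1.9 [172.5 186.  221. ]
10 53 8.0 2.0 [ 55. 142. 225.]
14 57 8.8 2.2 [ 54. 142. 225.]
18 55 10.1 1.9 [ 55. 143. 225.]
22 52 10.5 1.7 [ 55.  142.5 225. ]
26 57 12.0 2.1 [ 56. 143. 225.]
30 56 12.7 2.3 [ 57. 143. 223.]
34 53 12.0 2.3 
[... 1759 characters left out ...]

30 1912 326.4 95.0 [24. 22. 21.]
34 1635 326.7 95.5 [23. 21. 20.]
38 1194 324.9 107.4 [22. 20. 19.]
42 714 311.4 135.1 [72. 71. 71.]
46 447 306.6 150.0 [85. 84. 91.]
50 287 8.9 143.7 [188. 179. 183.]
54 189 8.3 0.8 [192. 183. 187.]
58 193 8.2 0.7 [192. 183. 187.]
62 194 8.5 0.8 [192. 183. 187.]
66 196 8.2 0.7 [192. 183. 187.]
70 188 8.3 0.7 [175.5 167.  171. ]
74 511 20.2 8.2 [68. 82. 48.]
78 219 30.3 0.8 [77. 96. 55.]
82 211 30.3 0.8 [75. 93. 53.]
86 166 30.0 0.8 [70.5 87.  51.5]
rails near y -60 75.63721696325148 -72.84735679801628
rails near y -20 75.29146409390191 -70.95205408433462
rails near y 20 75.95525044302705 -71.39673954343337
rails near y 60 75.72743418275738 -70.59927250854183
```

Run:
```python
from h import *
th=np.radians(12.5);X=np.array([np.cos(th),np.sin(th)]);Y=np.array([-X[1],X[0]])
q=np.load('w2.npz');s={'tcp_pos':q['tcp_pos'],'ee_rot':q['ee_rot']}
p,d=q['p'],q['d'];K,T=cam('wrist',s);v,u=np.mgrid[:384,:512]
W=(np.c_[((u-K[0,2])/K[0,0]*d).ravel(),((v-K[1,2])/K[1,1]*d).ravel(),d.ravel(),np.ones(d.size)]@T.T)[:,:3]
x=(W[:,:2]-[565,128])@X;y=(W[:,:2]-[565,128])@Y;z=W[:,2];ok=(d.ravel()>0)&(z<100)
for y0 in range(-98,88,2):
    k=(abs(x-2)<45)&(y>=y0)&(y<y0+2)&ok
    if k.sum()>3:print(y0+1,k.sum(),round(z[k].mean(),2),round(z[k].std(),1),end=' | ')
print()
for x0 in(-35,0,35):   # tilt checks: stop front/back edge, floor, cane crest
    k=ok&(abs(x-x0)<12);f=k&(y>54)&(y<66);e=k&(z>26)&(y>60);c=k&(z>35)&(y<0)
    print(x0,z[f].mean().round(2),np.percentile(y[e],[2,50,98]).round(1),np.percentile(y[c],[2,50,98]).round(1),np.percentile(z[c],90).round(1))
c=ok&(z>30)&(y<0)&(y>-80);print('cane x ext',np.percentile(x[c],[1,99]))
A=np.c_[y[c]];
# circle fit in (y,z), r=20
from scipy.optimize import least_squares
r=least_squares(lambda a:np.hypot(y[c]-a[0]-a[2]*x[c],z[c]-a[1])-20,[-50,28,0],loss='soft_l1');print('cane y,z,slope',r.x)
```

```text
-97 5 17.33 0.5 | -95 97 18.14 0.7 | -93 100 18.31 0.8 | -91 148 16.55 3.1 | -89 131 9.79 3.2 | -87 98 8.22 0.8 | -85 91 8.17 0.7 | -83 99 8.2 0.8 | -81 92 8.1 0.7 | -79 101 8.4 0.7 | -77 95 8.23 0.8 | -75 98 8.08 0.8 | -73 68 8.34 0.8 | -69 71 35.03 1.6 | -67 96 38.94 1.2 | -65 97 41.56 1.0 | -63 111 43.52 0.9 | -61 105 45.02 0.8 | -59 118 46.07 0.8 | -57 112 47.06 0.7 | -55 121 47.71 0.7 | -53 118 48.02 0.7 | -51 119 48.2 0.8 | -49 120 48.23 0.7 | -47 122 48.08 0.8 | -45 119 47.62 0.7 | -43 120 47.05 0.8 | -41 129 46.03 0.8 | -39 112 44.76 0.8 | -37 122 43.28 1.0 | -35 118 41.19 0.9 | -33 113 38.38 1.2 | -31 111 32.29 6.5 | -29 106 8.23 0.8 | -27 76 8.4 0.8 | -25 119 8.26 0.8 | -23 77 8.39 0.7 | -21 115 8.26 0.7 | -19 82 8.28 0.8 | -17 83 8.32 0.9 | -15 116 8.1 0.7 | -13 66 8.22 0.8 | -11 133 8.14 0.8 | -9 67 8.41 0.8 | -7 133 8.22 0.9 | -5 68 8.41 0.8 | -3 113 8.26 0.7 | -1 85 8.23 0.7 | 1 106 8.36 0.7 | 3 95 8.19 0.7 | 5 96 8.34 0.8 | 7 94 8.39 0.8 | 9 104 8.86 0.8 | 11 98 9.34 0.7 | 13 102 9.65 0.8 | 15 96 10.3 0.8 | 17 104 10.74 0.6 | 19 96 11.3 0.7 | 21 106 11.63 0.9 | 23 99 12.28 0.8 | 25 101 12.66 1.0 | 27 102 13.18 0.9 | 29 97 13.52 0.7 | 31 102 13.49 0.8 | 33 92 13.45 0.8 | 35 84 12.96 0.9 | 37 65 9.85 1.2 | 39 95 8.24 0.9 | 41 95 8.3 0.7 | 43 95 8.3 0.8 | 45 99 8.28 0.7 | 47 97 8.34 0.7 | 49 94 8.23 0.8 | 51 92 8.39 0.8 | 53 99 8.18 0.7 | 55 91 8.26 0.8 | 57 100 8.24 0.7 | 59 93 8.2 0.8 | 61 100 8.38 0.7 | 63 93 8.44 0.8 | 65 97 8.29 0.7 | 67 98 8.2 0.8 | 69 88 8.27 0.7 | 71 101 8.35 0.8 | 73 246 15.4 7.1 | 75 265 23.48 7.1 | 77 118 30.28 0.8 | 79 102 30.32 0.7 | 81 109 30.28 0.8 | 83 104 30.33 0.7 | 85 105 30.14 0.7 | 87 63 29.38 0.8 | 
-35 8.41 [73.8 79.8 87.2] [-67.9 -49.3 -31.7] 48.5
0 8.28 [73.9 80.  87.2] [-67.8 -49.5 -32.3] 48.3
35 8.31 [73.9 80.  87. ] [-314.9  -64.9  -33. ] 88.4
cane x ext [-61.07184275  62.54029932]
cane y,z,slope [-5.01312175e+01  2.82364686e+01  4.73187271e-04]
```

Depth shows the tray at about (563,147), turned 12.5°. The cane is at tray y ≈ -69, and the hump looks about 5 mm high (still to be felt). Now back to the board.

>>> {"api": "drive_tool", "payload": {"deltas": [[-9, 60, 15, 0.053, 94], [-9, 60, 15, 0.053, 94], [-9, 60, 15, 0.053, 94], [-9, 60, 15, 0.053, 94], [-9, 60, 15, 0.053, 94]]}}

```text
clock: 2.75
tcp_pos: [518.6, -224.3, 129.8]
ee_rot: [[0.999, -0.047, 0.0], [-0.047, -0.999, -0.0], [0.0, 0.0, -1.0]]
force: [1.6, 0.6, -0.3]
opening: 1.0
```

Run:
```python
from h import *
p,d=eyes.capture('wrist');p,d=eyes.capture('wrist');s=telemetry.sense();p,d=eyes.capture('wrist')
cv2.imwrite('pics/w3.png',p)
print(s['tcp_pos'],s['ee_rot'][:,0],np.degrees(np.arctan2(*s['ee_rot'][1::-1,0])),s['clock'])
K,T=cam('wrist',s);v,u=np.mgrid[:384,:512]
W=(np.c_[((u-K[0,2])/K[0,0]*d).ravel(),((v-K[1,2])/K[1,1]*d).ravel(),d.ravel(),np.ones(d.size)]@T.T)[:,:3]
g=(d.ravel()>0)&(abs(W[:,0]-504)<80)&(abs(W[:,1]+222)<130)
H,S,V=[a.ravel() for a in cv2.split(cv2.cvtColor(p,cv2.COLOR_BGR2HSV))]
def R(n,k):
    P=W[k];(c,wh,a)=cv2.minAreaRect(P[:,:2].astype(np.float32));print(n,k.sum(),c,wh,a,np.median(P[:,2]))
R('bar',g&(W[:,2]>48)&(W[:,2]<56));R('plate',g&(W[:,2]>13)&(W[:,2]<19))
R('mat',g&(((H>100)&(H<125)&(S>150)&(W[:,2]<8))|((W[:,2]>13)&(W[:,2]<19))))
```

```text
[ 516.99573911 -227.7253354   128.38383182] [ 0.9986311  -0.05219921 -0.00334222] -2.992170742251313 2.85
bar 1686 (505.32208251953125, -222.417724609375) (23.332441329956055, 78.36490631103516) 87.3673324584961 52.055000298137486
plate 10938 (504.9583740234375, -222.84056091308594) (179.93890380859375, 99.7531509399414) 87.02657318115234 16.253719095153798
mat 18817 (506.73828125, -216.779052734375) (149.1155548095703, 218.7703857421875) 4.074446678161621 15.4816003071777
```

>>> {"api": "drive_tool", "payload": {"deltas": [[-6, -2.5, 0, 0, 94], [-6, -2, 30, 0, 94], [0, 0, 40, 0, 94], [0, 0, 25, 0, 94], [0, 0, 0, 0, 94]]}}

```text
clock: 3.52
tcp_pos: [506.1, -213.9, 34.4]
ee_rot: [[0.999, -0.043, -0.003], [-0.043, -0.999, 0.002], [-0.004, -0.002, -1.0]]
force: [0.0, -0.5, -0.2]
opening: 1.002
```

>>> {"api": "drive_tool", "payload": {"deltas": [[-0.5, 4.3, 0, 0, 94], [0, 4, 0, 0, 94], [0, 0, 0, 0, 94], [0, 0, 0, 0, 94], [0, 0, 0, 0, 94]]}}

```text
clock: 4.15
tcp_pos: [506.6, -224.7, 35.6]
ee_rot: [[0.999, -0.046, 0.0], [-0.046, -0.999, -0.0], [0.0, 0.0, -1.0]]
force: [-0.6, -0.1, -0.2]
opening: 0.999
```

>>> {"api": "drive_tool", "payload": {"deltas": [[0, -1, 8, 0, 94], [0, 0, 7, 0, 94], [0, 0, 0, 0, 94], [0, 0, 0, 0, 94], [0, 0, 0, 0, 94]]}}

```text
clock: 4.78
tcp_pos: [506.9, -223.8, 20.6]
ee_rot: [[0.999, -0.046, 0.0], [-0.046, -0.999, -0.0], [0.0, 0.0, -1.0]]
force: [-1.1, 0.2, 0.6]
opening: 1.001
```

>>> {"api": "drive_tool", "payload": {"deltas": [[0, 0, 0, 0, 20], [0, 0, 0, 0, 20], [0, 0, 0, 0, 20], [0, 0, 0, 0, 20], [0, 0, 0, 0, 20]], "force": 55}}

```text
clock: 5.4
tcp_pos: [506.7, -223.7, 20.5]
ee_rot: [[0.999, -0.046, 0.0], [-0.046, -0.999, -0.0], [0.0, 0.0, -1.0]]
force: [0.2, 1.0, 0.1]
opening: 0.504
```

>>> {"api": "drive_tool", "payload": {"deltas": [[0, 0, 0, 0, 10], [0, 0, 0, 0, 10], [0, 0, 0, 0, 10], [0, 0, 0, 0, 10], [0, 0, 0, 0, 10]], "force": 58}}

```text
clock: 6.02
tcp_pos: [506.6, -223.4, 20.4]
ee_rot: [[0.999, -0.046, -0.0], [-0.046, -0.999, 0.0], [-0.0, -0.0, -1.0]]
force: [-0.5, 0.8, 1.0]
opening: 0.249
```

```bash
python3 -c "
from h import *
s=telemetry.sense();print(s['tcp_pos'],s['ee_rot'],s['opening']*94,s['force'],s['torque'])"
```

```text
[ 506.61536322 -223.35006091   20.44823286] [[ 9.98927709e-01 -4.62970883e-02 -1.04275986e-04]
 [-4.62970439e-02 -9.98927639e-01  3.94267906e-04]
 [-1.22417620e-04 -3.89017466e-04 -9.99999917e-01]] 23.415107416239888 [-0.5414712   0.79094644  0.97001055] [ 0.28977865 -0.02569443 -0.00250039]
```

>>> {"api": "drive_tool", "payload": {"deltas": [[0, 0, -10, 0, 10], [0, 0, -20, 0, 10], [0, 0, -25, 0, 10], [0, 0, -20, 0, 10], [0, 0, -10, 0, 10]]}}

```text
clock: 6.65
tcp_pos: [507.2, -224.2, 106.9]
ee_rot: [[0.999, -0.046, 0.002], [-0.046, -0.999, -0.002], [0.002, 0.001, -1.0]]
force: [0.4, 0.1, -2.0]
opening: 0.252
```

>>> {"api": "drive_tool", "payload": {"deltas": [[10, -25, 0, -0.044, 10], [12, -42, 0, -0.044, 10], [12, -45, 0, -0.044, 10], [15, -45, 0, -0.044, 10], [15, -42, 0, -0.044, 10]]}}

```text
clock: 7.28
tcp_pos: [560.5, -20.6, 105.2]
ee_rot: [[0.985, 0.174, -0.001], [0.174, -0.985, -0.0], [-0.001, 0.0, -1.0]]
force: [0.5, 0.1, -2.8]
opening: 0.25
```

>>> {"api": "drive_tool", "payload": {"deltas": [[17, -35, 0, -0.044, 10], [17, -15, 0, 0, 10], [0, 0, 0, 0, 10], [0, 0, 0, 0, 10], [0, 0, 0, 0, 10]]}}

```text
clock: 7.9
tcp_pos: [584.2, 32.4, 105.3]
ee_rot: [[0.977, 0.214, -0.001], [0.214, -0.977, -0.001], [-0.001, 0.0, -1.0]]
force: [-0.6, 0.7, -2.7]
opening: 0.251
```

```bash
cat >> h.py <<'E'
def st():
    s=telemetry.sense();P=s['tcp_pos'];R=s['ee_rot'];th=np.radians(12.5);X=np.array([np.cos(th),np.sin(th)]);Y=np.array([-X[1],X[0]])
    q=P[:2]-[562.9,147.0];print('t',s['clock'],'tray xy',(q@X).round(2),(q@Y).round(2),'z',P[2].round(2),'ang',np.degrees(np.arctan2(R[1,0],R[0,0])).round(2),'F',s['force'].round(2),'M',s['torque'].round(2),'op',(s['opening']*94).round(1))
E
python3 -c "
from h import *
st()"
```

```text
Traceback (most recent call last):
  File "h.py", line 23, in st
    q=P[:2]-[562.9,147.0];print('t',s['clock'],'tray xy',(q@X).round(2),(q@Y).round(2),'z',P[2].round(2),'ang',np.degrees(np.arctan2(R[1,0],R[0,0])).round(2),'F',s['force'].round(2),'M',s['torque'].round(2),'op',(s['opening']*94).round(1))
                                                                                                                                                                                                                    ^^^^^^^^^^^^^^^^^^^^^^^
AttributeError: 'float' object has no attribute 'round'
```

>>> {"api": "drive_tool", "payload": {"deltas": [[2.7, 2.7, 10, 0, 10], [2.7, 2.8, 12, 0, 10], [0, 0, 10, 0, 10], [0, 0, 4, 0, 10], [0, 0, 0, 0, 10]]}}

```text
clock: 8.52
tcp_pos: [590.7, 29.6, 68.9]
ee_rot: [[0.976, 0.216, -0.001], [0.216, -0.976, 0.0], [-0.001, -0.0, -1.0]]
force: [1.2, 0.2, -2.0]
opening: 0.255
```

```bash
sed -i "s/(s\['opening'\]\*94).round(1)/round(float(s['opening'])*94,1)/;s/round(2),'z'/round(2),'z'/" h.py
python3 - <<'E'
from h import *
st()
p,d=eyes.capture('side');cv2.imwrite('pics/s2.png',cv2.resize(p[150:320,60:320],None,fx=3,fy=3));st()
E
```

```text
t 8.525 tray xy 1.73 -120.6 z 68.9 ang 12.49 F [ 1.17  0.24 -2.04] M [ 0.02 -0.01  0.01] op 24.0
t 8.575 tray xy 2.08 -120.67 z 69.35 ang 12.49 F [ 0.4   0.46 -1.83] M [-0.02 -0.03  0.04] op 23.5
```

View pics/s2.png

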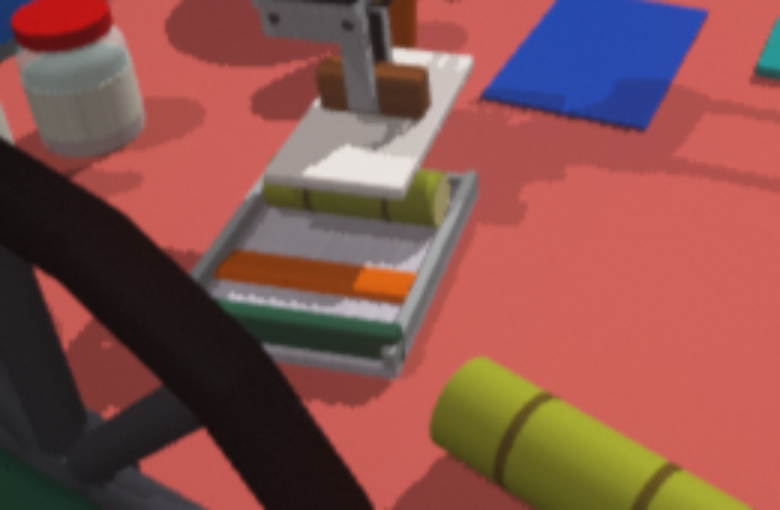

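The board is held flat over the cane, with its front edge at (340,185) past the cane at (360,200). Now I'll lower it by feel.

>>> {"api": "drive_tool", "payload": {"deltas": [[0, 0, 1.5, 0, 10], [0, 0, 1.5, 0, 10], [0, 0, 0.5, 0, 10], [0, 0, 0, 0, 10], [0, 0, 0, 0, 10]]}}

```text
clock: 9.2
tcp_pos: [591.1, 29.5, 66.0]
ee_rot: [[0.976, 0.216, 0.0], [0.216, -0.976, -0.0], [0.0, 0.0, -1.0]]
force: [-0.5, 0.4, -1.7]
opening: 0.251
```

>>> {"api": "drive_tool", "payload": {"deltas": [[0, 0, 0.4, 0, 10], [0, 0, 0, 0, 10], [0, 0, 0, 0, 10], [0, 0, 0, 0, 10], [0, 0, 0, 0, 10]]}}

```text
clock: 9.82
tcp_pos: [591.0, 29.5, 65.6]
ee_rot: [[0.976, 0.216, -0.0], [0.216, -0.976, -0.0], [-0.0, 0.0, -1.0]]
force: [0.1, 0.6, -2.9]
opening: 0.249
```

```bash
python3 -c "
from h import *
st()"
```

```text
t 9.825 tray xy 2.05 -120.76 z 65.55 ang 12.48 F [ 0.14  0.57 -2.88] M [-0.    0.01  0.01] op 23.4
```

>>> {"api": "drive_tool", "payload": {"deltas": [[0, 0, 0.3, 0, 10], [0, 0, 0, 0, 10], [0, 0, 0.3, 0, 10], [0, 0, 0, 0, 10], [0, 0, 0, 0, 10]]}}

```text
clock: 10.45
tcp_pos: [591.1, 29.5, 64.9]
ee_rot: [[0.976, 0.216, 0.0], [0.216, -0.976, -0.0], [0.0, 0.0, -1.0]]
force: [0.1, -0.4, -2.9]
opening: 0.252
```

>>> {"api": "drive_tool", "payload": {"deltas": [[0, 0, 0.3, 0, 10], [0, 0, 0, 0, 10], [0, 0, 0, 0, 10], [0, 0, 0, 0, 10], [0, 0, 0, 0, 10]]}}

```text
clock: 11.08
tcp_pos: [591.1, 29.5, 64.7]
ee_rot: [[0.976, 0.216, 0.0], [0.216, -0.976, -0.0], [0.0, 0.0, -1.0]]
force: [0.1, -0.3, -2.6]
opening: 0.251
```

```bash
python3 -c "
from h import *
st()"
```

```text
t 11.075 tray xy 2.08 -120.81 z 64.67 ang 12.48 F [ 0.13 -0.26 -2.59] M [ 0.02 -0.02  0.01] op 23.6
```

>>> {"api": "drive_tool", "payload": {"deltas": [[0, 0, 0.3, 0, 10], [0, 0, 0, 0, 10], [0, 0, 0, 0, 10], [0, 0, 0, 0, 10], [0, 0, 0, 0, 10]]}}

```text
clock: 11.7
tcp_pos: [591.1, 29.5, 64.4]
ee_rot: [[0.976, 0.216, 0.0], [0.216, -0.976, -0.0], [0.0, 0.0, -1.0]]
force: [-0.7, 0.7, -0.5]
opening: 0.246
```

```bash
python3 -c "
from h import *
st()"
```

```text
t 11.7 tray xy 2.11 -120.82 z 64.44 ang 12.48 F [-0.67  0.73 -0.46] M [0.08 0.06 0.03] op 23.1
```

>>> {"api": "drive_tool", "payload": {"deltas": [[0, 0, 0.2, 0, 10], [0, 0, 0, 0, 10], [0, 0, 0, 0, 10], [0, 0, 0, 0, 10], [0, 0, 0, 0, 10]]}}

```text
clock: 12.32
tcp_pos: [591.1, 29.5, 64.4]
ee_rot: [[0.976, 0.216, 0.0], [0.216, -0.976, -0.0], [0.0, 0.0, -1.0]]
force: [-1.3, -0.3, 2.0]
opening: 0.253
```

```bash
python3 -c "
from h import *
st()"
```

```text
t 12.325 tray xy 2.15 -120.78 z 64.38 ang 12.48 F [-1.26 -0.34  2.01] M [0.25 0.29 0.  ] op 23.7
```

>>> {"api": "drive_tool", "payload": {"deltas": [[0, -1, 0.1, 0, 10], [0, -3, 0, 0, 10], [0, -4, 0, 0, 10], [0, -4, 0, 0, 10], [0, -4, 0, 0, 10]]}}

```text
clock: 12.95
tcp_pos: [587.6, 45.6, 64.3]
ee_rot: [[0.976, 0.216, 0.0], [0.216, -0.976, -0.0], [0.0, 0.0, -1.0]]
force: [-1.1, -0.6, 5.5]
opening: 0.249
```

```bash
python3 -c "
from h import *
st()"
```

```text
t 12.95 tray xy 2.16 -104.36 z 64.33 ang 12.49 F [-1.13 -0.58  5.48] M [0.21 0.36 0.04] op 23.4
```

>>> {"api": "drive_tool", "payload": {"deltas": [[0, -4, -0.1, 0, 10], [0, -4, 0, 0, 10], [0, -4, 0, 0, 10], [0, -4, 0, 0, 10], [0, -4, 0, 0, 10]]}}

```text
clock: 13.58
tcp_pos: [583.3, 65.0, 64.4]
ee_rot: [[0.976, 0.216, 0.0], [0.216, -0.976, -0.0], [0.0, 0.0, -1.0]]
force: [-0.8, -0.2, 5.2]
opening: 0.257
```

```bash
python3 -c "
from h import *
st()"
```

```text
t 13.575 tray xy 2.17 -84.46 z 64.36 ang 12.49 F [-0.83 -0.25  5.21] M [ 0.22  0.37 -0.01] op 24.1
```

>>> {"api": "drive_tool", "payload": {"deltas": [[0, -4, -0.1, 0, 10], [0, -4, 0, 0, 10], [0, -4, 0, 0, 10], [0, -3, 0, 0, 10], [0, -3, 0, 0, 10]]}}

```text
clock: 14.2
tcp_pos: [579.4, 82.5, 64.4]
ee_rot: [[0.976, 0.216, 0.0], [0.216, -0.976, -0.0], [0.0, 0.0, -1.0]]
force: [-1.5, -0.4, 5.8]
opening: 0.25
```

```bash
python3 -c "
from h import *
st()
p,d=eyes.capture('side');cv2.imwrite('pics/s3.png',cv2.resize(p[150:320,60:320],None,fx=3,fy=3))
p,d=eyes.capture('top');K,T=cam('top');v,u=np.mgrid[:384,:512]
W=(np.c_[((u-K[0,2])/K[0,0]*d).ravel(),((v-K[1,2])/K[1,1]*d).ravel(),d.ravel(),np.ones(d.size)]@T.T)[:,:3]
H,S,V=[a.ravel() for a in cv2.split(cv2.cvtColor(p,cv2.COLOR_BGR2HSV))]
k=(H>22)&(H<40)&(S>110)&(abs(W[:,0]-563)<100)&(abs(W[:,1]-130)<100)
P=W[k][:,:2]-[562.9,147.0];th=np.radians(12.5);X=np.array([np.cos(th),np.sin(th)]);Y=np.array([-X[1],X[0]])
x,y=P@X,P@Y
for a in range(-70,70,20):
  q=(x>a)&(x<a+20)
  if q.sum()>2:print(a,q.sum(),np.percentile(y[q],[3,97]).round(1),W[k][q,2].mean().round(1))
"
```

```text
t 14.2 tray xy 2.14 -66.51 z 64.37 ang 12.49 F [-1.52 -0.39  5.75] M [0.08 0.37 0.02] op 23.5
-70 10 [-31.7 -26.2] 42.0
10 13 [-12.8  -3.3] 477.9
30 3 [-15.2 -13.6] 483.2
```

View pics/s3.png

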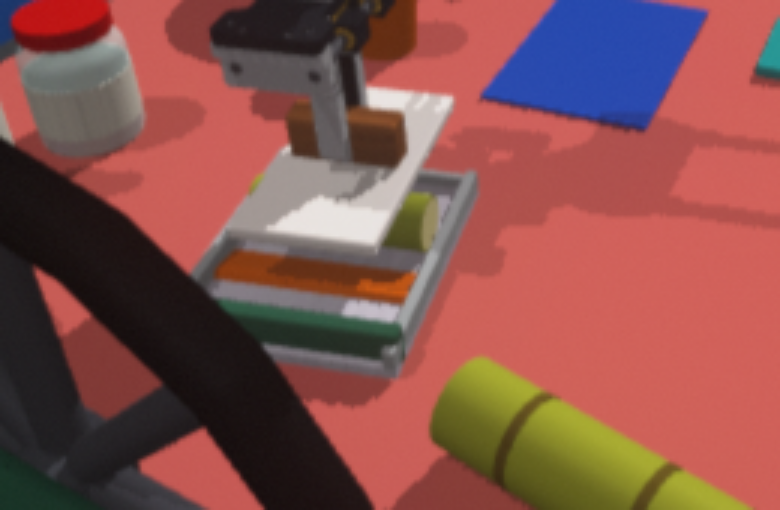

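```bash
cat >> h.py <<'E'
def ends():
    th=np.radians(12.5);X=np.array([np.cos(th),np.sin(th)]);Y=np.array([-X[1],X[0]])
    for n in('top','side'):
        p,d=eyes.capture(n);K,T=cam(n);v,u=np.mgrid[:384,:512]
        W=(np.c_[((u-K[0,2])/K[0,0]*d).ravel(),((v-K[1,2])/K[1,1]*d).ravel(),d.ravel(),np.ones(d.size)]@T.T)[:,:3]
        H,S,V=[a.ravel() for a in cv2.split(cv2.cvtColor(p,cv2.COLOR_BGR2HSV))]
        P=W[:,:2]-[562.9,147.0];x,y,z=P@X,P@Y,W[:,2]
        for a,b in((-66,-50),(50,66)):
            q=(x>a)&(x<b)&(y>-105)&(y<53)&(z>22)&(z<52)&(H>20)&(H<45)&(S>70)
            if q.sum()>3:
                i=z[q]>np.percentile(z[q],70)
                print(n,a,q.sum(),'y',np.percentile(y[q],[3,50,97]).round(1),'ytop',np.median(y[q][i]).round(1),'ztop',np.percentile(z[q],95).round(1),'xext',np.percentile(x[q],[3,97]).round(1))
E
python3 -c "
from h import *
ends()"
```

```text
top -66 14 y [-31.8 -27.8 -25. ] ytop -30.9 ztop 46.1 xext [-62.1 -50.5]
side -66 173 y [-52.1 -30.9 -20.1] ytop -37.6 ztop 48.7 xext [-64.  -50.3]
side 50 10 y [-43.2 -36.3 -28.9] ytop -40.6 ztop 50.2 xext [58.4 61.5]
```

>>> {"api": "drive_tool", "payload": {"deltas": [[0, -2, -0.2, 0, 10], [0, -2, 0, 0, 10], [0, -2, 0, 0, 10], [0, -2, 0, 0, 10], [0, -2, 0, 0, 10]]}}

```text
clock: 15.02
tcp_pos: [577.2, 92.2, 64.4]
ee_rot: [[0.976, 0.216, 0.0], [0.216, -0.976, -0.0], [0.0, 0.0, -1.0]]
force: [-0.2, -0.6, 3.5]
opening: 0.252
```

```bash
python3 -c "
from h import *
st()"
```

```text
t 15.025 tray xy 2.12 -56.64 z 64.38 ang 12.48 F [-0.18 -0.64  3.46] M [ 0.01  0.21 -0.05] op 23.7
```

>>> {"api": "drive_tool", "payload": {"deltas": [[0, -2.5, 0, 0, 10], [0, -2.5, 0, 0, 10], [0, -2.5, 0, 0, 10], [0, -2.5, 0, 0, 10], [0, -2, 0, 0, 10]]}}

```text
clock: 15.65
tcp_pos: [574.6, 103.9, 64.4]
ee_rot: [[0.976, 0.216, 0.0], [0.216, -0.976, -0.0], [0.0, 0.0, -1.0]]
force: [-0.8, 0.3, 3.0]
opening: 0.25
```

```bash
python3 -c "
from h import *
st()"
```

```text
t 15.65 tray xy 2.14 -44.6 z 64.41 ang 12.48 F [-0.85  0.34  2.97] M [0.04 0.14 0.02] op 23.5
```

>>> {"api": "drive_tool", "payload": {"deltas": [[0, -2.5, 0, 0, 10], [0, -2.5, 0, 0, 10], [0, -2.5, 0, 0, 10], [0, -2.5, 0, 0, 10], [0, -2, 0, 0, 10]]}}

```text
clock: 16.27
tcp_pos: [572.0, 115.6, 64.4]
ee_rot: [[0.976, 0.216, 0.0], [0.216, -0.976, -0.0], [0.0, 0.0, -1.0]]
force: [0.3, 0.0, 2.1]
opening: 0.251
```

```bash
python3 -c "
from h import *
st()"
```

```text
t 16.275 tray xy 2.12 -32.63 z 64.39 ang 12.48 F [0.32 0.03 2.12] M [0.04 0.08 0.06] op 23.6
```

>>> {"api": "drive_tool", "payload": {"deltas": [[0, -1.6, 0, 0, 10], [0, -1.6, 0, 0, 10], [0, -1.6, 0, 0, 10], [0, -1.6, 0, 0, 10], [0, -1.6, 0, 0, 10]]}}

```text
clock: 16.9
tcp_pos: [570.3, 123.3, 64.4]
ee_rot: [[0.976, 0.216, 0.0], [0.216, -0.976, -0.0], [0.0, 0.0, -1.0]]
force: [0.2, 0.7, 1.5]
opening: 0.25
```

```bash
python3 -c "
from h import *
st()"
```

```text
t 16.9 tray xy 2.12 -24.7 z 64.43 ang 12.48 F [0.19 0.66 1.49] M [ 0.04  0.06 -0.  ] op 23.5
```

>>> {"api": "drive_tool", "payload": {"deltas": [[0, -1.4, 0.05, 0, 10], [0, -1.4, 0, 0, 10], [0, -1.4, 0, 0, 10], [0, -1.4, 0, 0, 10], [0, -1.4, 0, 0, 10]]}}

```text
clock: 17.52
tcp_pos: [568.8, 130.2, 64.4]
ee_rot: [[0.976, 0.216, 0.0], [0.216, -0.976, -0.0], [0.0, 0.0, -1.0]]
force: [-0.7, -0.6, 1.3]
opening: 0.251
```

```bash
python3 -c "
from h import *
st()"
```

```text
t 17.525 tray xy 2.14 -17.73 z 64.42 ang 12.48 F [-0.71 -0.56  1.25] M [-0.05  0.06  0.01] op 23.6
```

>>> {"api": "drive_tool", "payload": {"deltas": [[0, -1.4, 0.1, 0, 10], [0, -1.4, 0, 0, 10], [0, -1.4, 0, 0, 10], [0, -1.4, 0, 0, 10], [0, -1.4, 0, 0, 10]]}}

```text
clock: 18.15
tcp_pos: [567.4, 136.6, 64.5]
ee_rot: [[0.976, 0.216, 0.0], [0.216, -0.976, -0.001], [0.0, 0.001, -1.0]]
force: [-0.5, -1.2, 4.7]
opening: 0.254
```

```bash
python3 -c "
from h import *
st()"
```

```text
t 18.15 tray xy 2.16 -11.13 z 64.52 ang 12.49 F [-0.51 -1.18  4.66] M [-0.36  0.16 -0.05] op 23.9
```

>>> {"api": "drive_tool", "payload": {"deltas": [[0, -1.4, -0.13, 0, 10], [0, -1.4, -0.13, 0, 10], [0, -1.4, -0.13, 0, 10], [0, -1.4, -0.13, 0, 10], [0, -1.4, -0.13, 0, 10]]}}

```text
clock: 18.77
tcp_pos: [565.9, 143.5, 65.3]
ee_rot: [[0.976, 0.216, 0.0], [0.216, -0.976, -0.001], [0.0, 0.001, -1.0]]
force: [-1.3, -1.4, 6.0]
opening: 0.251
```

```bash
python3 -c "
from h import *
st()"
```

```text
t 18.775 tray xy 2.15 -4.05 z 65.32 ang 12.49 F [-1.33 -1.44  6.02] M [-0.37  0.15 -0.  ] op 23.6
```

>>> {"api": "drive_tool", "payload": {"deltas": [[0, -1.4, -0.25, 0, 10], [0, -1.4, -0.17, 0, 10], [0, -1.4, -0.17, 0, 10], [0, -1.4, -0.17, 0, 10], [0, -1.4, -0.17, 0, 10]]}}

```text
clock: 19.4
tcp_pos: [564.3, 150.4, 66.2]
ee_rot: [[0.976, 0.216, 0.0], [0.216, -0.976, -0.001], [0.0, 0.001, -1.0]]
force: [-0.1, -1.8, 5.3]
opening: 0.251
```

```bash
python3 -c "
from h import *
st()"
```

```text
t 19.4 tray xy 2.14 3.01 z 66.15 ang 12.49 F [-0.06 -1.75  5.25] M [-0.36  0.14 -0.04] op 23.6
```

>>> {"api": "drive_tool", "payload": {"deltas": [[0, -2, -0.28, 0, 10], [0, -2, -0.24, 0, 10], [0, -2, -0.24, 0, 10], [0, -2, -0.24, 0, 10], [0, -2, -0.24, 0, 10]]}}

```text
clock: 20.02
tcp_pos: [562.2, 160.3, 67.3]
ee_rot: [[0.976, 0.216, 0.0], [0.216, -0.976, -0.001], [0.0, 0.001, -1.0]]
force: [-1.2, -1.0, 5.1]
opening: 0.252
```

```bash
python3 -c "
from h import *
st()"
```

```text
t 20.025 tray xy 2.15 13.12 z 67.32 ang 12.49 F [-1.24 -1.01  5.08] M [-0.44  0.16 -0.01] op 23.7
```

>>> {"api": "drive_tool", "payload": {"deltas": [[0, -2, -0.28, 0, 10], [0, -2, -0.24, 0, 10], [0, -2, -0.24, 0, 10], [0, -2, -0.24, 0, 10], [0, -2, -0.24, 0, 10]]}}

```text
clock: 20.65
tcp_pos: [560.0, 170.1, 68.5]
ee_rot: [[0.976, 0.216, 0.0], [0.216, -0.976, -0.0], [0.0, 0.0, -1.0]]
force: [-1.0, -1.1, 4.9]
opening: 0.254
```

```bash
python3 -c "
from h import *
st()
ends()"
```

```text
t 20.65 tray xy 2.15 23.19 z 68.5 ang 12.49 F [-1.05 -1.07  4.86] M [-0.5   0.05 -0.06] op 23.9
top -66 87 y [-16.1  -2.1  18. ] ytop 5.0 ztop 51.7 xext [-64.6 -50.2]
side -66 174 y [-8.3 16.5 23.8] ytop 13.5 ztop 51.2 xext [-64.2 -50.7]
```

>>> {"api": "drive_tool", "payload": {"deltas": [[0, -2, -0.26, 0, 10], [0, -2, -0.24, 0, 10], [0, -2, -0.2, 0, 10], [0, -2, -0.14, 0, 10], [0, -2, -0.1, 0, 10]]}}

```text
clock: 21.38
tcp_pos: [557.7, 180.3, 69.4]
ee_rot: [[0.976, 0.216, 0.0], [0.216, -0.976, 0.0], [0.0, -0.0, -1.0]]
force: [-0.0, -0.8, 6.4]
opening: 0.254
```

```bash
python3 -c "
from h import *
st()"
```

```text
t 21.375 tray xy 2.16 33.58 z 69.38 ang 12.48 F [-0.01 -0.82  6.39] M [-0.33  0.12 -0.01] op 23.9
```

>>> {"api": "drive_tool", "payload": {"deltas": [[0, -1.4, -0.12, 0, 10], [0, -1.4, -0.08, 0, 10], [0, -1.4, -0.04, 0, 10], [0, -1.4, -0.02, 0, 10], [0, -1.4, 0, 0, 10]]}}

```text
clock: 22.0
tcp_pos: [556.3, 186.9, 69.4]
ee_rot: [[0.976, 0.216, -0.0], [0.216, -0.976, 0.0], [-0.0, -0.0, -1.0]]
force: [0.1, 0.4, 3.1]
opening: 0.25
```

```bash
python3 -c "
from h import *
st()"
```

```text
t 22.0 tray xy 2.14 40.36 z 69.44 ang 12.48 F [0.09 0.41 3.13] M [-0.21  0.02  0.02] op 23.5
```

>>> {"api": "drive_tool", "payload": {"deltas": [[0, -1.4, 0, 0, 10], [0, -1.4, 0, 0, 10], [0, -1.4, 0, 0, 10], [0, -1.4, 0, 0, 10], [0, -1.4, 0, 0, 10]]}}

```text
clock: 22.62
tcp_pos: [554.7, 193.7, 69.5]
ee_rot: [[0.976, 0.216, -0.0], [0.216, -0.976, -0.0], [-0.0, 0.0, -1.0]]
force: [-0.3, -0.3, 3.2]
opening: 0.25
```

```bash
python3 -c "
from h import *
st()"
```

```text
t 22.625 tray xy 2.14 47.33 z 69.47 ang 12.48 F [-0.26 -0.34  3.25] M [-0.2  -0.05 -0.02] op 23.5
```

>>> {"api": "drive_tool", "payload": {"deltas": [[0, -1.4, 0, 0, 10], [0, -1.4, 0, 0, 10], [0, -1.4, 0.02, 0, 10], [0, -1.4, 0.04, 0, 10], [0, -1.4, 0.06, 0, 10]]}}

```text
clock: 23.25
tcp_pos: [553.2, 200.5, 69.3]
ee_rot: [[0.976, 0.216, -0.0], [0.216, -0.976, 0.0], [-0.0, -0.0, -1.0]]
force: [-0.5, 0.1, 1.2]
opening: 0.252
```

```bash
python3 -c "
from h import *
st()
ends()"
```

```text
t 23.25 tray xy 2.1 54.37 z 69.3 ang 12.47 F [-0.49  0.07  1.16] M [-0.06 -0.07 -0.03] op 23.7
top -66 76 y [-0.5 10.8 34. ] ytop 20.3 ztop 51.4 xext [-64.6 -51.4]
side -66 170 y [ 6.2 32.6 39.3] ytop 30.8 ztop 50.6 xext [-64.1 -50.8]
```

>>> {"api": "drive_tool", "payload": {"deltas": [[0, -1.4, 0.22, 0, 10], [0, -1.4, 0.16, 0, 10], [0, -1.4, 0.18, 0, 10], [0, -1.4, 0.2, 0, 10], [0, -1.4, 0.24, 0, 10]]}}

```text
clock: 23.98
tcp_pos: [551.7, 207.4, 68.6]
ee_rot: [[0.976, 0.216, 0.0], [0.216, -0.976, 0.0], [0.0, -0.0, -1.0]]
force: [-0.6, 0.6, 4.2]
opening: 0.255
```

```bash
python3 -c "
from h import *
st()"
```

```text
t 23.975 tray xy 2.16 61.44 z 68.61 ang 12.48 F [-0.58  0.64  4.19] M [-0.    0.13  0.  ] op 24.0
```

>>> {"api": "drive_tool", "payload": {"deltas": [[0, -1.4, 0.22, 0, 10], [0, -1.4, 0.24, 0, 10], [0, -1.4, 0.26, 0, 10], [0, -1.4, 0.29, 0, 10], [0, -1.4, 0.31, 0, 10]]}}

```text
clock: 24.6
tcp_pos: [550.2, 214.5, 67.3]
ee_rot: [[0.976, 0.216, 0.0], [0.216, -0.976, 0.0], [0.0, -0.0, -1.0]]
force: [-0.7, 2.0, 4.7]
opening: 0.254
```

```bash
python3 -c "
from h import *
st()"
```

```text
t 24.6 tray xy 2.17 68.62 z 67.29 ang 12.47 F [-0.69  2.02  4.67] M [ 0.11  0.2  -0.02] op 23.9
```

>>> {"api": "drive_tool", "payload": {"deltas": [[0, -1.4, 0.35, 0, 10], [0, -1.4, 0.4, 0, 10], [0, -1.4, 0.4, 0, 10], [0, -1.4, 0.43, 0, 10], [0, -1.4, 0.46, 0, 10]]}}

```text
clock: 25.22
tcp_pos: [548.6, 221.7, 65.2]
ee_rot: [[0.976, 0.216, 0.0], [0.216, -0.976, 0.001], [0.0, -0.001, -1.0]]
force: [-1.2, 2.9, 5.3]
opening: 0.252
```

```bash
python3 -c "
from h import *
st()"
```

```text
t 25.225 tray xy 2.19 76.03 z 65.25 ang 12.46 F [-1.23  2.9   5.33] M [ 0.29  0.23 -0.05] op 23.7
```

>>> {"api": "drive_tool", "payload": {"deltas": [[0, -1.4, 0.44, 0, 10], [0, -1.4, 0.36, 0, 10], [0, -1, 0, 0, 10], [0, -1, 0, 0, 10], [0, -1, 0, 0, 10]]}}

```text
clock: 25.85
tcp_pos: [547.6, 225.9, 64.2]
ee_rot: [[0.976, 0.216, 0.0], [0.216, -0.976, -0.001], [-0.0, 0.001, -1.0]]
force: [0.0, -0.4, 4.9]
opening: 0.252
```

```bash
python3 -c "
from h import *
st()
ends()"
```

```text
t 25.85 tray xy 2.17 80.38 z 64.23 ang 12.49 F [ 0.02 -0.38  4.93] M [-0.41 -0.04 -0.04] op 23.6
top -66 93 y [11.2 26.9 46.3] ytop 29.3 ztop 49.1 xext [-64.2 -50.9]
side -66 202 y [22.2 41.3 51.2] ytop 34.9 ztop 48.7 xext [-64.  -50.7]
```

>>> {"api": "drive_tool", "payload": {"deltas": [[0, -1.4, -0.1, 0, 10], [0, -1.4, 0, 0, 10], [0, -1.4, 0, 0, 10], [0, -1.4, 0, 0, 10], [0, -1, 0, 0, 10]]}}

```text
clock: 26.58
tcp_pos: [546.0, 233.1, 64.3]
ee_rot: [[0.976, 0.216, 0.0], [0.216, -0.976, -0.0], [0.0, 0.0, -1.0]]
force: [-0.1, -0.1, 2.6]
opening: 0.253
```

```bash
python3 -c "
from h import *
st()
ends()"
```

```text
t 26.575 tray xy 2.16 87.73 z 64.29 ang 12.48 F [-0.12 -0.12  2.65] M [-0.35 -0.09 -0.01] op 23.7
top -66 94 y [14.9 30.6 50.2] ytop 33.0 ztop 49.0 xext [-64.2 -50.5]
top 50 6 y [15.1 17.8 20.3] ytop 19.7 ztop 39.3 xext [59.1 62.3]
side -66 165 y [23.6 41.4 52.4] ytop 36.9 ztop 49.2 xext [-64.  -50.8]
```

>>> {"api": "drive_tool", "payload": {"deltas": [[0, -0.8, 0, 0, 10], [0, -0.8, 0, 0, 10], [0, -0.8, 0, 0, 10], [0, -0.6, 0, 0, 10], [0, 0, 0, 0, 10]]}}

```text
clock: 27.3
tcp_pos: [545.4, 235.7, 64.3]
ee_rot: [[0.976, 0.216, 0.0], [0.216, -0.976, -0.001], [-0.0, 0.001, -1.0]]
force: [1.0, -0.8, 2.8]
opening: 0.252
```

```bash
python3 -c "
from h import *
st()
ends()"
```

```text
t 27.3 tray xy 2.13 90.35 z 64.27 ang 12.49 F [ 1.04 -0.84  2.84] M [-0.55 -0.13 -0.02] op 23.7
top -66 90 y [16.1 32.  50.9] ytop 33.8 ztop 48.3 xext [-64.1 -50.5]
top 50 8 y [17.2 20.8 23.1] ytop 22.3 ztop 43.7 xext [56.9 61.8]
side -66 152 y [27.1 42.8 52.5] ytop 38.1 ztop 49.0 xext [-64.  -50.7]
```

>>> {"api": "drive_tool", "payload": {"deltas": [[0, -0.7, 0, 0, 10], [0, -0.7, 0, 0, 10], [0, -0.6, 0, 0, 10], [0, 0, 0, 0, 10], [0, 0, 0, 0, 10]]}}

```text
clock: 28.02
tcp_pos: [544.8, 237.8, 64.3]
ee_rot: [[0.976, 0.216, -0.0], [0.216, -0.976, -0.0], [-0.0, 0.0, -1.0]]
force: [0.6, -2.8, 1.8]
opening: 0.248
```

```bash
python3 -c "
from h import *
st()
ends()"
```

```text
t 28.025 tray xy 2.0 92.59 z 64.29 ang 12.48 F [ 0.56 -2.76  1.8 ] M [-0.72 -0.2  -0.03] op 23.3
top -66 90 y [16.3 32.4 50.9] ytop 32.5 ztop 48.5 xext [-64.2 -50.7]
top 50 12 y [17.4 22.  25.8] ytop 23.9 ztop 46.8 xext [55.7 61.5]
side -66 148 y [26.4 42.4 52.4] ytop 37.7 ztop 49.3 xext [-64.1 -51.2]
```

The cane is home: the forward resistance has risen to 2.8 N and the cane has stopped moving. I'll lift off and return to the mat.

>>> {"api": "drive_tool", "payload": {"deltas": [[0, 0, -1.5, 0, 10], [0, 0, -5, 0, 10], [0, 0, -12, 0, 10], [0, 0, -16, 0, 10], [0, 0, -16, 0, 10]]}}

```text
clock: 28.75
tcp_pos: [545.3, 238.1, 116.5]
ee_rot: [[0.976, 0.216, 0.001], [0.216, -0.976, 0.0], [0.001, -0.0, -1.0]]
force: [-0.3, -0.3, -2.3]
opening: 0.25
```

>>> {"api": "drive_tool", "payload": {"deltas": [[-8, 26, 0, 0, 10], [-15, 49, 0, 0, 10], [-15, 49, 0, 0, 10], [-15, 49, 0, 0, 10], [-15, 49, 0, 0, 10]]}}

```text
clock: 29.38
tcp_pos: [526.9, 4.9, 116.3]
ee_rot: [[0.976, 0.216, 0.002], [0.216, -0.976, -0.0], [0.002, 0.001, -1.0]]
force: [1.2, -1.2, -1.8]
opening: 0.252
```

>>> {"api": "drive_tool", "payload": {"deltas": [[-15, 49, 0, 0, 10], [-15, 49, 0, 0, 10], [-15, 49, 0, 0, 10], [-15, 46, 0, 0, 10], [-6, 20, 0, 0, 10]]}}

```text
clock: 30.0
tcp_pos: [508.3, -218.5, 116.1]
ee_rot: [[0.977, 0.213, 0.002], [0.213, -0.977, -0.001], [0.001, 0.002, -1.0]]
force: [0.4, 0.5, -2.8]
opening: 0.25
```

>>> {"api": "drive_tool", "payload": {"deltas": [[0, 0, 0, 0.05, 10], [0, 0, 0, 0.05, 10], [0, 0, 0, 0.046, 10], [0, 0, 0, 0, 10], [0, 0, 0, 0, 10]]}}

```text
clock: 30.62
tcp_pos: [508.3, -215.3, 115.3]
ee_rot: [[0.997, 0.073, 0.0], [0.073, -0.997, -0.0], [0.0, 0.0, -1.0]]
force: [-0.0, -0.0, -1.3]
opening: 0.252
```

Run:
```python
from h import *
s=telemetry.sense();print(s['tcp_pos'],np.degrees(np.arctan2(s['ee_rot'][1,0],s['ee_rot'][0,0])));st()
p,d=eyes.capture('top');cv2.imwrite('pics/t4.png',cv2.resize(p[115:300,130:400],None,fx=2.8,fy=2.8));K,T=cam('top');v,u=np.mgrid[:384,:512]
W=(np.c_[((u-K[0,2])/K[0,0]*d).ravel(),((v-K[1,2])/K[1,1]*d).ravel(),d.ravel(),np.ones(d.size)]@T.T)[:,:3]
P=W[:,:2]-[562.9,147.0];th=np.radians(12.5);X=np.array([np.cos(th),np.sin(th)]);Y=np.array([-X[1],X[0]])
H,S,V=[a.ravel() for a in cv2.split(cv2.cvtColor(p,cv2.COLOR_BGR2HSV))]
x,y,z=P@X,P@Y,W[:,2]
for a in(-45,0,45):
    q=(abs(x-a)<20)&(y>-100)&(y<60)&(z>33)&(z<60)&(H>22)&(H<42);print(a,q.sum(),np.percentile(y[q],[3,50,97]).round(1),np.percentile(z[q],90).round(1))
```

```text
[ 508.31380077 -215.33508801  115.28184004] 4.180338517946803
t 30.625 tray xy -131.72 -341.93 z 115.28 ang 4.18 F [-0.02 -0.04 -1.32] M [-0.02 -0.01 -0.06] op 23.7
-45 240 [17.6 33.6 51.9] 48.0
0 235 [17.4 33.2 52.4] 48.4
45 211 [17.6 32.9 51.7] 48.1
```

View pics/t4.png

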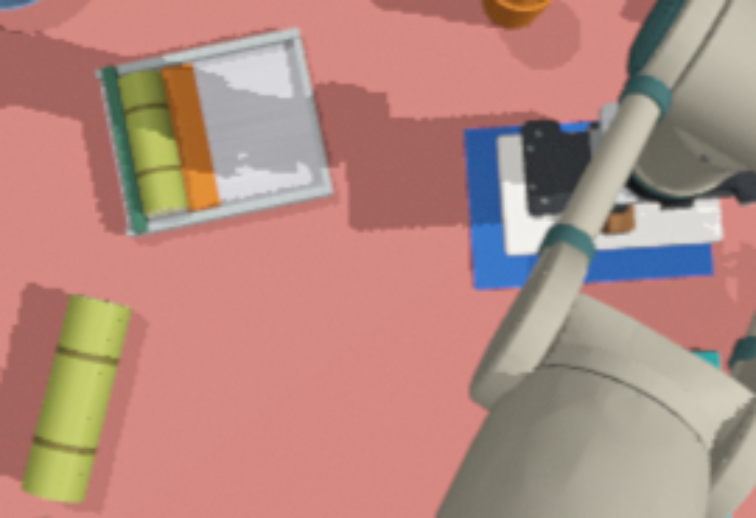

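The top view shows the cane straight in the pocket at (150,140), between the hump and the green stop. Now I'll put the board down.

>>> {"api": "drive_tool", "payload": {"deltas": [[0, 1.2, 15, 0, 10], [0, 0, 28, 0, 10], [0, 0, 28, 0, 10], [0, 0, 14, 0, 10], [0, 0, 4, 0, 10]]}}

```text
clock: 31.3
tcp_pos: [507.6, -216.7, 24.7]
ee_rot: [[0.997, 0.072, -0.002], [0.072, -0.997, 0.001], [-0.002, -0.001, -1.0]]
force: [0.3, 0.5, -2.7]
opening: 0.252
```

>>> {"api": "drive_tool", "payload": {"deltas": [[0, 0, 2, 0, 10], [0, 0, 1, 0, 10], [0, 0, 0.5, 0, 10], [0, 0, 0, 0, 10], [0, 0, 0, 0, 10]]}}

```text
clock: 31.92
tcp_pos: [508.3, -217.1, 22.6]
ee_rot: [[0.997, 0.072, 0.0], [0.072, -0.997, -0.0], [0.0, 0.0, -1.0]]
force: [-0.6, -0.4, -2.8]
opening: 0.252
```

```bash
python3 -c "
from h import *
st();print(telemetry.sense()['tcp_pos'])"
```

```text
t 31.925 tray xy -132.1 -343.61 z 22.64 ang 4.12 F [-0.57 -0.43 -2.78] M [-0.01 -0.   -0.03] op 23.7
[ 508.2997441  -217.0556709    22.64284728]
```

>>> {"api": "drive_tool", "payload": {"deltas": [[0, 0, 0.8, 0, 10], [0, 0, 0.8, 0, 10], [0, 0, 0.3, 0, 10], [0, 0, 0, 0, 10], [0, 0, 0, 0, 10]]}}

```text
clock: 32.55
tcp_pos: [508.1, -216.9, 20.5]
ee_rot: [[0.997, 0.072, -0.0], [0.072, -0.997, -0.0], [-0.0, 0.0, -1.0]]
force: [-0.5, -0.3, -1.6]
opening: 0.253
```

>>> {"api": "drive_tool", "payload": {"deltas": [[0, 0, 0.3, 0, 10], [0, 0, 0, 0, 10], [0, 0, 0, 0, 10], [0, 0, 0, 0, 10], [0, 0, 0, 0, 10]]}}

```text
clock: 33.17
tcp_pos: [508.2, -217.0, 20.4]
ee_rot: [[0.997, 0.072, 0.0], [0.072, -0.997, -0.0], [0.0, 0.0, -1.0]]
force: [-1.2, 0.0, 3.2]
opening: 0.252
```

```bash
python3 -c "
from h import *
st();print(telemetry.sense()['tcp_pos'])"
```

```text
t 33.175 tray xy -132.2 -343.51 z 20.44 ang 4.12 F [-1.2   0.05  3.22] M [0.22 0.3  0.01] op 23.7
[ 508.18480603 -216.98358941   20.44304126]
```

>>> {"api": "drive_tool", "payload": {"deltas": [[0, 0, -0.3, 0, 10], [0, 0, 0, 0, 50], [0, 0, 0, 0, 60], [0, 0, 0, 0, 60], [0, 0, 0, 0, 60]]}}

```text
clock: 33.8
tcp_pos: [508.3, -217.0, 20.5]
ee_rot: [[0.997, 0.072, 0.0], [0.072, -0.997, -0.0], [0.0, 0.0, -1.0]]
force: [0.5, 0.2, 0.1]
opening: 0.623
```

>>> {"api": "drive_tool", "payload": {"deltas": [[0, 0, -5, 0, 60], [0, 0, -20, 0, 60], [0, 0, -40, 0, 60], [0, 0, -40, 0, 60], [0, 0, -20, 0, 60]]}}

```text
clock: 34.42
tcp_pos: [509.3, -217.6, 148.4]
ee_rot: [[0.997, 0.072, 0.004], [0.072, -0.997, -0.002], [0.003, 0.002, -1.0]]
force: [-0.2, 0.7, 0.7]
opening: 0.639
```

>>> {"api": "drive_tool", "payload": {"deltas": [[0, 0, -20, 0, 60], [0, 0, 0, 0, 60], [0, 0, 0, 0, 60], [0, 0, 0, 0, 60], [0, 0, 0, 0, 60]]}}

```text
clock: 35.05
tcp_pos: [507.8, -216.8, 164.7]
ee_rot: [[0.997, 0.072, -0.001], [0.072, -0.997, 0.001], [-0.001, -0.001, -1.0]]
force: [-0.0, -0.2, 0.4]
opening: 0.64
```

Run:
```python
from h import *
st();s=telemetry.sense();p,d=eyes.capture('wrist');cv2.imwrite('pics/w5.png',p)
K,T=cam('wrist',s);v,u=np.mgrid[:384,:512]
W=(np.c_[((u-K[0,2])/K[0,0]*d).ravel(),((v-K[1,2])/K[1,1]*d).ravel(),d.ravel(),np.ones(d.size)]@T.T)[:,:3]
g=(d.ravel()>0)&(abs(W[:,0]-504)<90)&(abs(W[:,1]+222)<130)
H,S,V=[a.ravel() for a in cv2.split(cv2.cvtColor(p,cv2.COLOR_BGR2HSV))]
def R(n,k):
    P=W[k];(c,wh,a)=cv2.minAreaRect(P[:,:2].astype(np.float32));print(n,k.sum(),c,wh,a,np.median(P[:,2]))
R('bar',g&(W[:,2]>48)&(W[:,2]<56));R('plate',g&(W[:,2]>13)&(W[:,2]<19)&(S<70))
R('mat',g&(((H>100)&(H<125)&(S>150)&(W[:,2]<8))|((W[:,2]>13)&(W[:,2]<19)&(S<70))))
p,d=eyes.capture('top');K,T=cam('top')
W=(np.c_[((u-K[0,2])/K[0,0]*d).ravel(),((v-K[1,2])/K[1,1]*d).ravel(),d.ravel(),np.ones(d.size)]@T.T)[:,:3]
P=W[:,:2]-[562.9,147.0];th=np.radians(12.5);X=np.array([np.cos(th),np.sin(th)]);Y=np.array([-X[1],X[0]])
H,S,V=[a.ravel() for a in cv2.split(cv2.cvtColor(p,cv2.COLOR_BGR2HSV))];x,y,z=P@X,P@Y,W[:,2]
for a in(-45,0,45):
    q=(abs(x-a)<20)&(y>-100)&(y<60)&(z>33)&(z<60)&(H>22)&(H<42);print('cane',a,q.sum(),np.percentile(y[q],[3,50,97]).round(1))
```

```text
t 35.05 tray xy -132.52 -343.23 z 164.67 ang 4.11 F [-0.03 -0.23  0.45] M [ 0.09 -0.02  0.01] op 60.2
bar 1402 (506.0650634765625, -218.23614501953125) (79.40143585205078, 23.54368782043457) 4.622420787811279 51.99189779566319
plate 9454 (506.3876037597656, -218.18161010742188) (99.02738952636719, 179.70774841308594) 4.153965473175049 16.244747069115277
mat 16649 (506.87030029296875, -216.71807861328125) (148.3580780029297, 218.38607788085938) 4.112404823303223 15.358661953952492
cane -45 243 [17.2 33.5 52.2]
cane 0 233 [17.6 33.2 51.5]
cane 45 216 [17.3 33.2 52. ]
```

View pics/w5.png

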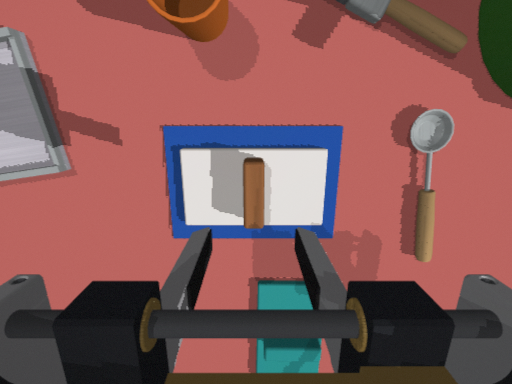

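The board lies flat on the mat, plate at (255,188), within 1.5 mm of the mat's middle and squared to it. The cane is unchanged in the pocket and the gripper is clear.

```bash
python3 -c "
from cell import arm
print(arm.sign_off())"
```

```text
the job is handed in; nothing more can be done
None
```

I rolled the cane under the board, over the hump and into the pocket, put the board back on its mat, and handed the job in at about 35 s of the 67 s allowed.

- **Rolling:** I gripped the white board by its wooden handle and laid it on the smaller cane. I steered by the felt force; the board pushed on the cane with about 4–9 N at the end of each step, and I took no readings within a step. The hump felt about 5 mm high, matching the depth picture. The stop showed as a forward resistance of about 2.8 N, after which the cane no longer moved.
- **Cane check:** The top camera shows the cane lying straight in the pocket at tray y ≈ 34.6 mm, where home is 35 mm. It had not moved by the last look after I let go of the board. That camera cannot rule out a gap of a few tenths of a millimetre at the stop.
- **Board check:** The board lies flat on the mat, 1.5 mm from its middle and within 0.1° of square to it. The gripper is open, about 110 mm above the handle, and touching nothing.
- **Disagreement:** The depth picture showed a ramp of about 14° starting near tray y = -12 mm. The description gives an 8° part starting earlier, and I did not feel one.

No check failed.

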